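# Turn the reagent carousel and load the red bottle

## Robot

A 7-joint arm with a two-finger parallel gripper is mounted at the origin on the work surface. World frame = base frame: x ahead of the robot, y to its left, z up, the work surface at z = 0. Lengths are in m, angles in rad, forces in N, time in s.
With the tool pointing down it reaches from about 0.35 to 0.9 m from the base axis. Payload 7.2 kg.
Tool frame: the origin (TCP) lies between the finger pads; the fingertips stand 19 mm ahead of it and the grasp point (between the pads) is the TCP; z points along the fingers, y is the direction in which the jaws open and shut (so a half turn about z gives the same grasp; the last joint's range is limited). The gripper opens to 88 mm and grips with 3 to 60 N. Pads are 20 mm wide; open, the fingers measure 115 mm over their backs; the gripper's body (75 mm by 178 mm) begins 61 mm behind the grasp point.
Start: joints at [-1.189, 0.411, -0.013, 1.596, 0.006, 1.134, -0.082], TCP at [0.272, 0.563, 0.242] pointing down, gripper open.
Joint ranges: [-2.95, 2.95], [-0.29, 1.99], [-1.47, 1.44], [0.14, 2.54], [-1.03, 4.17], [0.13, 1.85], [-2.86, 2.86]. Speed limits (rad/s): [2.39, 2.39, 3.01, 3.01, 3.14, 3.14, 3.14].

## Interface

Orientations are given as a unit quaternion [w, x, y, z].
In Python, from rig import env, camera, get_calibration gives the robot as it stands.
- The arm moves only by the tool apply_moves, never from a script. Its argument "plan" is a list of rows, each an object of numbers: "tx", "ty", "tz": the shift along the tool's x, y, z in units of 250 mm (1.0 is 250 mm); "spin": the turn about the tool's z in units of 90 degrees (1.0 is 90 degrees); "fingers": the opening, from 0 (shut) to 1 (fully open). A call has 1 to 12 rows; each row is the pose to reach, as a shift and turn from the pose commanded when the call began, along the tool's axes at that moment; what a row does not reach only later rows make up. A row lasts 1/12 s, in which the tool goes at most 41.7 mm and 7.16 degrees, less where a joint would pass 70% of its speed; a pose out of reach is approached as far as the arm can. A call with a number of a shift or a turn outside -1 to 1 is refused whole. A call with a gripper value outside its range is refused whole. The fingers move at their own pace and stop on an object; "force" is the grip in N (left out, the last holds). Time passes only in rows, so rows that repeat a pose let the fingers close. It gives the time, the measured TCP pose, the force and the opening at its end, in the units of the state.
- env.read_state(): the state, without advancing time (a new reading comes with each control period).
- camera(name): name is "side" or "top" or "wrist"; returns the picture (384x512x3 uint8, red, green, blue); there is no depth.
- get_calibration(name): a dict with "K" (3x3 intrinsics, pixels), "world_to_cam" (4x4, takes a point from world to camera coordinates); the wrist camera has in their place "tool_from_camera" (4x4, takes a point from camera to tool coordinates, whose origin is the TCP and whose axes are the flange's). Camera axes: x right, y up, looking along -z (the intrinsics and any distortion apply to the point x, -y, -z); pixel columns grow to the right and rows downward; lengths in m; the calibration is good to about 2 mm. A picture is of the moment at which its call begins: read the wrist's pose just before it. get_calibration takes no time and is no camera call.
- env.close_job(): hands the job in, once; it reports no verdict.
The state is a dict: "clock": time; "joints": joint angles; "qvel": joint speeds; "joint_efforts": joint torques, N m; "tool_pos": TCP position; "tool_rot": TCP orientation; "wrist_force": force on the tool from outside, world axes, zero at the start; "ft_torque": the same for the moment, N m; "width": finger opening in m.
Only numpy, scipy, OpenCV 4.12 (cv2) and the standard library are available. Lean on these libraries where they do the work, as an engineer would, in place of code of your own. Each camera call takes 0.05 s, during which the arm holds its last target. There are 200 camera calls.

## Task

Turn the analyser's round carousel until its red holder stands at the teal loading arrow. Only then take the red-capped bottle from the bench and set it down gently, upright, in the red holder, without dropping it, and let go with the red holder still at the arrow.

Things in the scene. Friction and masses are not known exactly. Their poses are not given: they have to be found in the camera images.
- red_bottle: Amber bottle with red cap, loose on the bench at the robot's right: upright cylinder 36 mm in diameter (cap too), 80 mm tall, about 80 g. Origin: centre of its underside, z up. Two like bottles with blue and yellow caps stand 90 mm or more from it, centre to centre, and are not wanted.
- red_holder (a point): Red open cup on the carousel: 52 mm inside, 58 mm outside diameter, rim 25 mm above the disc. Point: centre of its inner floor, 3 mm above the disc's top and 47 mm above the bench; a bottle standing in it has its origin here. Four like cups (white, blue, yellow, black) share the disc, 80 mm from its axis. Red starts 0.6 to 2.2 rad counter-clockwise (from above) of the arrow.
- load_point (a point): Fixed point to which the red holder's floor centre must come, where the flat teal arrow on the analyser's robot side points. 47 mm above the bench. Its own +x axis points level to the carousel's vertical axis, 80 mm away; z is up. A fixed housing 108 mm high begins 135 mm beyond the axis.
- turn_post (a point): Upright green post on the carousel for turning it: 16 mm in diameter, 70 mm tall. Point: centre of its top, 114 mm above the bench, 80 mm from the axis, 120 degrees clockwise from the red holder seen from above. The grey disc is 230 mm wide, its top 44 mm above the bench; it turns both ways with light friction (1.5 N at the post), stays where left, and has a stop 0.6 rad past the arrow.
Things that resemble listed ones, but are neither listed nor needed, are in the scene too. What is shaped like the red_bottle but purple is not meant.

How it is judged:
On the way, in this order (a step that is already met when the one before it is completed fails the run):
1. the red holder is brought to the loading arrow while the red-capped bottle is still away from it (horizontal distance between red_holder and load_point below 0.018 m and horizontal distance between red_bottle and red_holder above 0.06 m), for 0.2 s.
2. the red-capped bottle stands in the red holder (horizontal distance between red_bottle and red_holder below 0.015 m and z of red_bottle in the frame of red_holder between -0.008 and 0.008 m and angle between red_bottle's own z axis and vertical below 0.17 rad), for 0.2 s.
At the end, for the whole second after the job is handed in: The red-capped bottle stands at rest on the floor of the red holder (within 15 mm of its centre sideways, 8 mm in height, upright within 10 degrees), and the red holder is within 18 mm of the loading point (all of step 2 and horizontal distance between red_holder and load_point below 0.018 m and linear speed of red_bottle below 0.03 m/s); the robot touches nothing.
It fails at once if the red-capped bottle is dropped into the red holder (moves faster than 0.75 m/s inside it) (horizontal distance between red_bottle and red_holder below 0.015 m and z of red_bottle in the frame of red_holder below 0.025 m and linear speed of red_bottle above 0.75 m/s).
It also fails if it takes over 58 s, if anything falls off the work surface, if the arm or the gripper's body presses on something with over 40 N, if the wrist force passes 120 N, or if a joint passes its speed limit or range.

## Working session

There is one attempt and no reset: what is moved stays moved. The work goes in short steps, Python scripts to look and compute and a tool call to move; the robot and the scene stay as the last step left them, time stands still between calls to the robot, and variables do not carry over. Pictures are saved under pics/ and viewed, about 8 in all and at most 12, crops included, and the job is handed in when it is done.

Besides the shell and the picture viewer there is one more tool, called after "Request:" as name(argument=value, ...), one argument or row to a line, values as JSON. apply_moves: Moves the arm, as the interface text tells. Its arguments: {"type":"object","properties":{"plan":{"type":"array","items":{"type":"object","properties":{"tx":{"type":"number","minimum":-1,"maximum":1},"ty":{"type":"number","minimum":-1,"maximum":1},"tz":{"type":"number","minimum":-1,"maximum":1},"spin":{"type":"number","minimum":-1,"maximum":1},"fingers":{"type":"number"}}}},"force":{"type":"number"}},"required":["plan"]}

```bash
mkdir -p pics
python3 - <<'E'
from rig import env,camera,get_calibration
import cv2,numpy as np
s=env.read_state();print(s)
for n in("top","side"):
    im=camera(n);np.save(f"pics/{n}0.npy",im);cv2.imwrite(f"pics/{n}0.png",im[:,:,::-1])
    print(n,get_calibration(n))
print(get_calibration("wrist"))
E
```

```text
{'clock': 0.0, 'joints': array([-1.18926625,  0.41188169, -0.01271978,  1.59704222,  0.00557328,
        1.13432685, -0.08217984]), 'qvel': array([ 0.00033583,  0.00072459, -0.00181821, -0.00072716,  0.00074351,
        0.00048883, -0.00200443]), 'joint_efforts': array([ 2.38914308e-04, -5.87942970e+01,  6.42627608e-01, -2.91075844e+01,
       -5.35634311e-02,  1.80449575e-02,  9.77002219e-05]), 'tool_pos': array([0.27151515, 0.56240136, 0.24082112]), 'tool_rot': array([-1.37653245e-04,  2.22954942e-01,  9.74828413e-01, -7.99727556e-04]), 'wrist_force': array([ 0.33161441,  0.40667012, -0.33581078]), 'ft_torque': array([ 0.03353544,  0.0185881 , -0.00186607]), 'width': 0.08778388663369163}
top {'K': array([[453.44002375,   0.        , 254.19669454],
       [  0.        , 453.44002375, 192.18913162],
       [  0.        ,   0.        ,   1.        ]]), 'world_to_cam': array([[ 0.02314455, -0.99973144, -0.00117179, -0.07368981],
       [ 0.98344154,  0.02255667,  0.1798164 , -0.49595855],
       [-0.17974168, -0.00531416,  0.98369949, -1.14544149],
       [ 0.        ,  0.        ,  0.
[... 276 characters left out ...]
[ 0.24003774,  0.60377252,  0.76015829, -0.14395475],
       [-0.26075435, -0.71417335,  0.64958725, -1.00582503],
       [ 0.        ,  0.        ,  0.        ,  1.        ]])}
{'K': array([[334.14260954,   0.        , 258.98851262],
       [  0.        , 334.14260954, 195.5198662 ],
       [  0.        ,   0.        ,   1.        ]]), 'tool_from_camera': array([[ 2.02528126e-04,  9.58526210e-01,  2.85004322e-01,
         7.82579344e-02],
       [ 9.99999977e-01, -2.15900752e-04,  1.55029528e-05,
        -7.79407916e-04],
       [ 7.63926340e-05,  2.85004312e-01, -9.58526231e-01,
        -1.43346071e-01],
       [ 0.00000000e+00,  0.00000000e+00,  0.00000000e+00,
         1.00000000e+00]])}
```

View pics/top0.png

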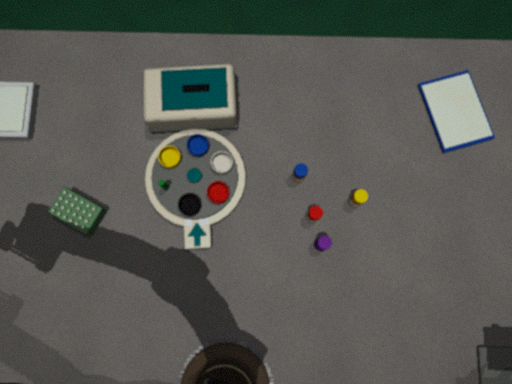

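View pics/side0.png

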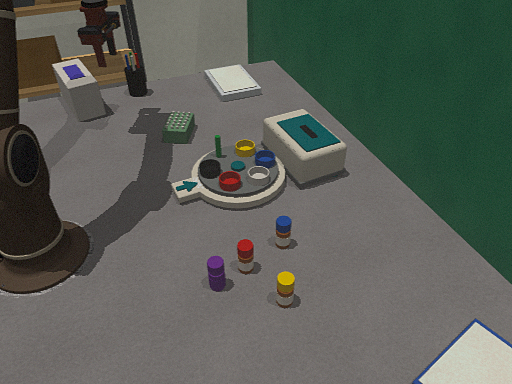

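Top view: the red cup is at (218,192), the green post at (165,184) and the arrow at (197,233). Red things that could be confused are the bottle cap (315,213) and the cup (218,192). The purple bottle at (323,242) is a decoy, and the blue (301,171) and yellow (360,196) bottles are not wanted. My choice is (315,213).

```bash
cat > h.py <<'E'
import numpy as np,cv2
from rig import env,camera,get_calibration
from scipy.spatial.transform import Rotation as R
def pose(s):
    q=s["tool_rot"];T=np.eye(4);T[:3,:3]=R.from_quat([q[1],q[2],q[3],q[0]]).as_matrix();T[:3,3]=s["tool_pos"];return T
def cam2world(n,s=None):
    c=get_calibration(n)
    return (c["K"],np.linalg.inv(c["world_to_cam"])) if n!="wrist" else (c["K"],pose(s)@c["tool_from_camera"])
def ray(n,uv,z,s=None):
    K,T=cam2world(n,s);d=T[:3,:3]@np.array([(uv[0]-K[0,2])/K[0,0],-(uv[1]-K[1,2])/K[1,1],-1])
    o=T[:3,3];return o+d*(z-o[2])/d[2]
def blobs(im,h0,h1,smin=110,vmin=50,amin=12):
    hsv=cv2.cvtColor(im,cv2.COLOR_RGB2HSV)
    h=hsv[...,0].astype(int);m=((h>=h0)&(h<=h1) if h0<=h1 else (h>=h0)|(h<=h1))&(hsv[...,1]>smin)&(hsv[...,2]>vmin)
    cs,_=cv2.findContours(m.astype(np.uint8),cv2.RETR_EXTERNAL,cv2.CHAIN_APPROX_NONE)
    out=[]
    for c in cs:
        if cv2.contourArea(c)>=amin:
            x,y,w,hh=cv2.boundingRect(c);mm=cv2.moments(c);out.append((mm["m10"]/mm["m00"],mm["m01"]/mm["m00"],x,y,w,hh,cv2.contourArea(c)))
    return out
def plan_axes(s,target): # world delta in tool axes, move units
    T=pose(s);return T[:3,:3].T@(np.array(target)-T[:3,3])/0.25
E
python3 - <<'E'
from h import *
np.set_printoptions(precision=4,suppress=True)
im=np.load("pics/top0.npy")
for nm,a in dict(red=(172,6),blue=(105,125),yel=(20,32),green=(50,75),teal=(84,100)).items():
    for b in blobs(im,*a): print(nm,np.round(b,1),"z.069",ray("top",b[:2],.069)[:2],"z.08",ray("top",b[:2],.08)[:2],"z.114",ray("top",b[:2],.114)[:2],"z.044",ray("top",b[:2],.044)[:2])
c=im[110:270,130:390][:,:,::-1];cv2.imwrite("pics/c1.png",cv2.resize(c,None,fx=3,fy=3,interpolation=cv2.INTER_CUBIC))
E
```

```text
red [315.2 212.1 308.  205.   16.   15.  164. ] z.069 [ 0.445  -0.2191] z.08 [ 0.4434 -0.2176] z.114 [ 0.4387 -0.2131] z.044 [ 0.4485 -0.2223]
red [217.6 191.9 207.  181.   23.   23.  384.5] z.069 [0.4917 0.0316] z.08 [0.4897 0.0307] z.114 [0.4835 0.0277] z.044 [0.4962 0.0338]
blue [300.4 169.9 294.  163.   14.   15.  136. ] z.069 [ 0.5546 -0.1809] z.08 [ 0.552  -0.1799] z.114 [ 0.5439 -0.1765] z.044 [ 0.5605 -0.1834]
blue [197.3 144.9 187.  135.   22.   22.  349.5] z.069 [0.6157 0.0896] z.08 [0.6125 0.088 ] z.114 [0.6027 0.0834] z.044 [0.6229 0.093 ]
blue [448.9 118.2 418.   70.   77.   83.  297.5] z.069 [ 0.7041 -0.5733] z.08 [ 0.7001 -0.5685] z.114 [ 0.6876 -0.5535] z.044 [ 0.7133 -0.5843]
yel [360.1 195.9 353.  189.   16.   15.  168. ] z.069 [ 0.4897 -0.3343] z.08 [ 0.4878 -0.3317] z.114 [ 0.4817 -0.3238] z.044 [ 0.4942 -0.3401]
yel [169.2 156.5 158.  145.   24.   24.  400. ] z.069 [0.5827 0.1614] z.08 [0.5799 0.1592] z.114 [0.571  0.1524] z.044 [0.5893 0.1664]
green [160.9 182.4 158.  180.    7.    6.   24. ] z.069 [0.5132 0.179 ] z.08 [0.511  0.1766] z.114 [0.5042 0.1693] z.044
[... 1163 characters left out ...]
52]
green [201.8  22.5 167.    7.   67.   26.  373. ] z.069 [0.966  0.0931] z.08 [0.9594 0.0916] z.114 [0.9392 0.0868] z.044 [0.9808 0.0967]
green [252.3   6.7 242.    1.   16.   13.   12.5] z.069 [ 1.0169 -0.0449] z.08 [ 1.0099 -0.0451] z.114 [ 0.9881 -0.0458] z.044 [ 1.0329 -0.0444]
teal [196.6 233.5 190.  224.   15.   21.  119.5] z.069 [0.3836 0.0809] z.08 [0.3826 0.0795] z.114 [0.3796 0.075 ] z.044 [0.3857 0.0842]
teal [193.7 174.9 187.  168.   15.   15.  144.5] z.069 [0.5351 0.0952] z.08 [0.5327 0.0937] z.114 [0.5252 0.0888] z.044 [0.5406 0.0988]
teal [ 193.8   88.5  162.    68.    65.    42.  2327.5] z.069 [0.7722 0.1063] z.08 [0.7675 0.1046] z.114 [0.753  0.0994] z.044 [0.7828 0.1101]
```

View pics/c1.png

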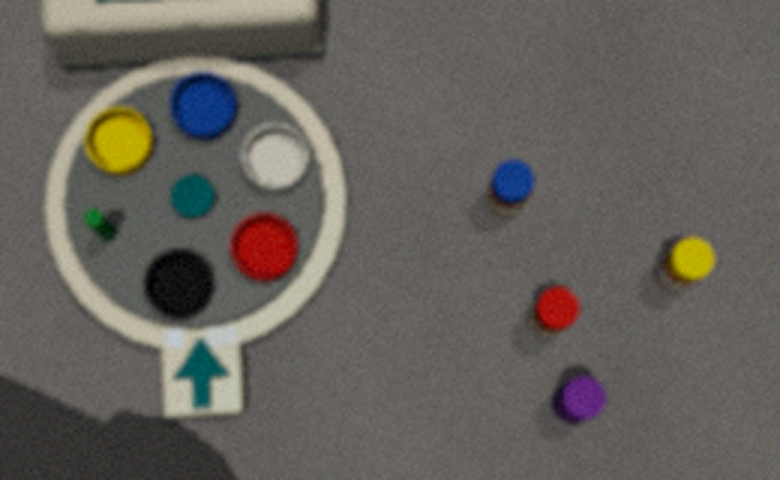

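The crop shows the red cup lower right of the hub, the post on the left, and the red-capped bottle at (558,308) in the crop, with the label side amber. The purple decoy is at (580,398). The geometry agrees: axis ≈ (.537,.096), every cup ≈ 80 mm from it, red at 235°, post at 114.5°. I'll move to above the post, spinning so the jaws are tangential.

Request:
apply_moves(
  plan=[
    {"tx": -0.9, "ty": -0.6, "tz": 0.1, "spin": 0.44, "fingers": 0.5},
    {"tx": -0.9, "ty": -0.6, "tz": 0.1, "spin": 0.44, "fingers": 0.5},
    {"tx": -0.9, "ty": -0.6, "tz": 0.1, "spin": 0.44, "fingers": 0.5},
    {"tx": -0.9, "ty": -0.6, "tz": 0.1, "spin": 0.44, "fingers": 0.5},
    {"tx": -0.9, "ty": -0.6, "tz": 0.1, "spin": 0.44, "fingers": 0.5},
    {"tx": -0.9, "ty": -0.6, "tz": 0.1, "spin": 0.44, "fingers": 0.5},
    {"tx": -0.9, "ty": -0.6, "tz": 0.1, "spin": 0.44, "fingers": 0.5},
    {"tx": -0.9, "ty": -0.6, "tz": 0.1, "spin": 0.44, "fingers": 0.5},
    {"tx": -0.9, "ty": -0.6, "tz": 0.1, "spin": 0.44, "fingers": 0.5},
    {"tx": -0.9, "ty": -0.6, "tz": 0.1, "spin": 0.44, "fingers": 0.5},
  ],
)

```text
clock: 0.93
tool_pos: [0.4086, 0.3308, 0.2166]
tool_rot: [-0.0, 0.54, 0.842, 0.0]
wrist_force: [0.4, -0.5, 1.0]
width: 0.0437
```

Run:
```python
from h import *
np.set_printoptions(precision=4,suppress=True)
s=env.read_state();im=camera("wrist");np.save("pics/w1.npy",im);cv2.imwrite("pics/w1.png",im[:,:,::-1])
print(s["clock"],pose(s)[:3],s["joints"])
for nm,a in dict(red=(172,6),blue=(105,125),yel=(20,32),green=(50,75),teal=(84,100)).items():
    for b in blobs(im,*a,amin=60): print(nm,np.round(b,1),"z.069",ray("wrist",b[:2],.069,s)[:2],"z.114",ray("wrist",b[:2],.114,s)[:2],"z.044",ray("wrist",b[:2],.044,s)[:2])
# arrow triangulated from side+top start pictures
for b in blobs(np.load("pics/side0.npy"),84,100,amin=30):
    print("side teal",np.round(b,1),[ray("side",b[:2],z)[:2] for z in(0.02,.03,.044,.06)])
print([ray("top",(196.6,233.5),z)[:2] for z in(0.02,.03,.044,.06)])
t=pose(s);print("to post z.17",plan_axes(s,[.504,.169,.17]))
```

```text
0.9333 [[-0.4177  0.9086 -0.0005  0.4086]
 [ 0.9086  0.4177  0.0004  0.3308]
 [ 0.0006 -0.0003 -1.      0.2166]] [-0.9415  0.266   0.2053  1.8784 -0.0643  1.0036 -0.2778]
yel [321. 371. 313. 354.  19.  30. 350.] z.069 [0.5546 0.1716] z.114 [0.5269 0.2071] z.044 [0.57   0.1519]
green [279.1 365.8 272.  348.   17.   36.  418.5] z.069 [0.5106 0.159 ] z.114 [0.4897 0.1964] z.044 [0.5222 0.1382]
side teal [186.8 185.5 176.  181.   21.   10.   87.5] [array([0.3886, 0.1003]), array([0.3866, 0.088 ]), array([0.3837, 0.0707]), array([0.3805, 0.0509])]
side teal [237.4 164.6 231.  161.   14.    8.   77. ] [array([0.5526, 0.1397]), array([0.5483, 0.1268]), array([0.5423, 0.1088]), array([0.5355, 0.0882])]
side teal [ 307.7  132.   277.   114.    63.    37.  1146. ] [array([0.826 , 0.2227]), array([0.8181, 0.2087]), array([0.8069, 0.1891]), array([0.7941, 0.1667])]
[array([0.3879, 0.0872]), array([0.387 , 0.0859]), array([0.3858, 0.0841]), array([0.3844, 0.082 ])]
to post z.17 [-0.7475  0.0766  0.1858]
```

View pics/w1.png

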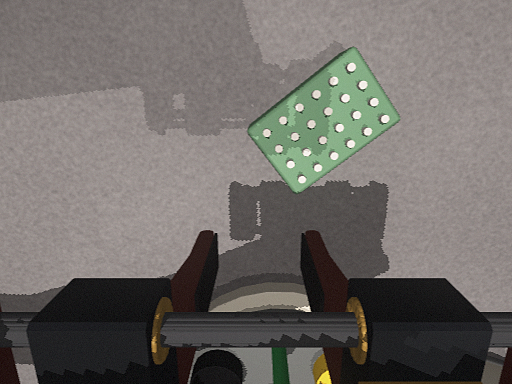

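Arrow triangulates to (.387,.086,.031), so its direction from the axis is 184°. The wrist view shows the post base at (279,366), in line with the jaws. I'll move over the post, descend and close lightly.

Request:
apply_moves(
  plan=[
    {"tx": -0.748, "ty": 0.077, "tz": 0.15, "fingers": 0.5},
    {"tx": -0.748, "ty": 0.077, "tz": 0.15, "fingers": 0.5},
    {"tx": -0.748, "ty": 0.077, "tz": 0.15, "fingers": 0.5},
    {"tx": -0.748, "ty": 0.077, "tz": 0.15, "fingers": 0.5},
    {"tx": -0.748, "ty": 0.077, "tz": 0.15, "fingers": 0.5},
    {"tx": -0.748, "ty": 0.077, "tz": 0.15, "fingers": 0.5},
    {"tx": -0.748, "ty": 0.077, "tz": 0.15, "fingers": 0.5},
  ],
)

```text
invalid input at $.plan[0]: expected keys tx, ty, tz, spin, fingers
```

Run:
```python
from h import *
np.set_printoptions(precision=4,suppress=True)
s=env.read_state();im=camera("wrist");cv2.imwrite("pics/w2.png",im[:,:,::-1])
print(s["clock"],pose(s)[:3],s["joints"])
for b in blobs(im,50,75,amin=60): print(np.round(b,1),"z.114",ray("wrist",b[:2],.114,s)[:2])
print("to post",plan_axes(s,[.504,.169,.096]))
```

```text
0.9833 [[-0.4187  0.9081 -0.0005  0.4083]
 [ 0.9081  0.4187  0.0004  0.3312]
 [ 0.0006 -0.0002 -1.      0.2166]] [-0.9422  0.2662  0.2049  1.8782 -0.0643  1.0036 -0.2778]
[279.  365.8 272.  348.   17.   36.  435. ] z.114 [0.4896 0.1969]
to post [-0.7498  0.0759  0.4818]
```

View pics/w2.png

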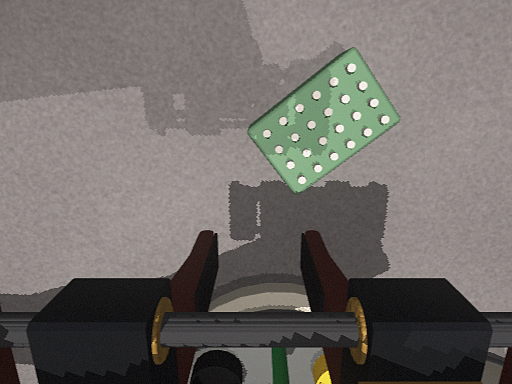

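The move was refused because every row needs all its keys, so this picture is unchanged from the last one. I'll resend it with spin 0.

Request:
apply_moves(
  plan=[
    {"tx": -0.75, "ty": 0.076, "tz": 0.15, "spin": 0, "fingers": 0.5},
    {"tx": -0.75, "ty": 0.076, "tz": 0.15, "spin": 0, "fingers": 0.5},
    {"tx": -0.75, "ty": 0.076, "tz": 0.15, "spin": 0, "fingers": 0.5},
    {"tx": -0.75, "ty": 0.076, "tz": 0.15, "spin": 0, "fingers": 0.5},
    {"tx": -0.75, "ty": 0.076, "tz": 0.15, "spin": 0, "fingers": 0.5},
    {"tx": -0.75, "ty": 0.076, "tz": 0.15, "spin": 0, "fingers": 0.5},
    {"tx": -0.75, "ty": 0.076, "tz": 0.15, "spin": 0, "fingers": 0.5},
    {"tx": -0.75, "ty": 0.076, "tz": 0.15, "spin": 0, "fingers": 0.5},
  ],
)

```text
clock: 1.7
tool_pos: [0.504, 0.1693, 0.1791]
tool_rot: [-0.0, 0.539, 0.842, 0.0]
wrist_force: [0.3, -0.1, 0.3]
width: 0.0439
```

Run:
```python
from h import *
np.set_printoptions(precision=4,suppress=True)
s=env.read_state();im=camera("wrist");cv2.imwrite("pics/w3.png",im[:,:,::-1])
print(s["clock"],pose(s)[:3],s["joints"])
for b in blobs(im,50,75,amin=60): print(np.round(b,1),"z.114",ray("wrist",b[:2],.114,s)[:2])
print("to post",plan_axes(s,[.504,.169,.096]))
```

```text
1.7 [[-0.4187  0.9081 -0.0005  0.504 ]
 [ 0.9081  0.4187  0.0007  0.1693]
 [ 0.0008 -0.0001 -1.      0.1791]] [-0.6463  0.3226  0.2878  1.9101 -0.114   0.9246  0.1284]
[261.6 206.7 251.  183.   23.   47.  790.5] z.114 [0.5017 0.1772]
to post [-0.0013 -0.0006  0.3323]
```

View pics/w3.png

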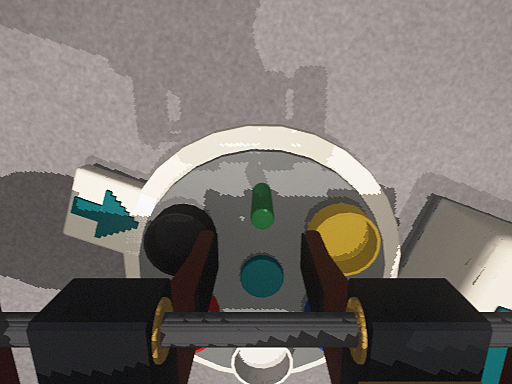

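The post stands centred between the jaws, with its top at about (262,218). The arrow is to the left and the red cup is under the left finger, well below it. I'll descend and close lightly.

Request:
apply_moves(
  plan=[
    {"tx": 0, "ty": 0, "tz": 0.12, "spin": 0, "fingers": 0.5},
    {"tx": 0, "ty": 0, "tz": 0.24, "spin": 0, "fingers": 0.5},
    {"tx": 0, "ty": 0, "tz": 0.33, "spin": 0, "fingers": 0.5},
    {"tx": 0, "ty": 0, "tz": 0.33, "spin": 0, "fingers": 0.5},
    {"tx": 0, "ty": 0, "tz": 0.33, "spin": 0, "fingers": 0.15},
    {"tx": 0, "ty": 0, "tz": 0.33, "spin": 0, "fingers": 0.1},
    {"tx": 0, "ty": 0, "tz": 0.33, "spin": 0, "fingers": 0.1},
    {"tx": 0, "ty": 0, "tz": 0.33, "spin": 0, "fingers": 0.1},
    {"tx": 0, "ty": 0, "tz": 0.33, "spin": 0, "fingers": 0.1},
  ],
  force=6,
)

```text
clock: 2.5
tool_pos: [0.5054, 0.1681, 0.098]
tool_rot: [0.001, 0.54, 0.842, 0.001]
wrist_force: [-0.6, 0.1, 5.2]
width: 0.0161
```

Run:
```python
from h import *
np.set_printoptions(precision=3,suppress=True)
s=env.read_state();T=pose(s);print(T[:3,3],s["width"],s["wrist_force"])
ax=np.array([.537,.0965]);v=T[:2,3]-ax;r=np.hypot(*v);a=np.degrees(np.arctan2(v[1],v[0]));tot=a-64
print("r,a,total cw",r,a,tot)
for d in np.arange(5,tot+5,5):
    d=min(d,tot);w=np.radians(a-d);p=[*(ax+r*np.array([np.cos(w),np.sin(w)])),T[2,3]]
    print(d/90,plan_axes(s,p))
```

```text
[0.505 0.168 0.098] 0.016070925246736464 [-0.586  0.076  5.161]
r,a,total cw 0.07822439795111531 113.79797767104505 49.79797767104505
0.05555555555555555 [-0.002  0.027  0.   ]
0.1111111111111111 [-0.006  0.054  0.   ]
0.16666666666666666 [-0.012  0.081  0.   ]
0.2222222222222222 [-0.02   0.107  0.   ]
0.2777777777777778 [-0.031  0.132  0.   ]
0.3333333333333333 [-0.044  0.156  0.   ]
0.3888888888888889 [-0.059  0.179  0.   ]
0.4444444444444444 [-0.076  0.2    0.001]
0.5 [-0.095  0.22   0.001]
0.5533108630116116 [-0.114  0.237  0.001]
```

Request:
apply_moves(
  plan=[
    {"tx": -0.002, "ty": 0.027, "tz": 0, "spin": 0.056, "fingers": 0.1},
    {"tx": -0.006, "ty": 0.054, "tz": 0, "spin": 0.111, "fingers": 0.1},
    {"tx": -0.012, "ty": 0.081, "tz": 0, "spin": 0.167, "fingers": 0.1},
    {"tx": -0.02, "ty": 0.107, "tz": 0, "spin": 0.222, "fingers": 0.1},
    {"tx": -0.031, "ty": 0.132, "tz": 0, "spin": 0.278, "fingers": 0.1},
    {"tx": -0.044, "ty": 0.156, "tz": 0, "spin": 0.333, "fingers": 0.1},
    {"tx": -0.059, "ty": 0.179, "tz": 0, "spin": 0.389, "fingers": 0.1},
    {"tx": -0.076, "ty": 0.2, "tz": 0, "spin": 0.444, "fingers": 0.1},
    {"tx": -0.095, "ty": 0.22, "tz": 0, "spin": 0.5, "fingers": 0.1},
    {"tx": -0.114, "ty": 0.237, "tz": 0, "spin": 0.553, "fingers": 0.1},
    {"tx": -0.114, "ty": 0.237, "tz": 0, "spin": 0.553, "fingers": 0.1},
    {"tx": -0.114, "ty": 0.237, "tz": 0, "spin": 0.553, "fingers": 0.1},
  ],
)

```text
clock: 3.5
tool_pos: [0.5722, 0.1681, 0.0979]
tool_rot: [-0.0, 0.844, 0.537, 0.002]
wrist_force: [3.8, 5.1, 0.4]
width: 0.0159
```

Run:
```python
from h import *
np.set_printoptions(precision=4,suppress=True)
s=env.read_state();im=camera("top");np.save("pics/top1.npy",im)
print(s["tool_pos"],s["wrist_force"],s["width"],s["joints"])
for b in blobs(im,172,6): print("top red",np.round(b,1),ray("top",b[:2],.069)[:2])
im=camera("side");cv2.imwrite("pics/side1.png",im[:,:,::-1])
for b in blobs(im,172,6): print("side red",np.round(b,1),ray("side",b[:2],.069)[:2])
a=np.radians(184);print("load",.537+.08*np.cos(a),.0965+.08*np.sin(a))
```

```text
[0.5722 0.1681 0.0979] [3.7589 5.128  0.438 ] 0.015880185014650976 [-0.7156  0.5544  0.4811  1.8347 -0.3385  0.8292 -0.5037]
top red [315.2 212.2 308.  205.   16.   16.  160. ] [ 0.4447 -0.2192]
top red [194.3 204.3 183.  193.   24.   24.  402.5] [0.4581 0.0901]
side red [244.8 248.1 237.  239.   16.   20.  228. ] [ 0.4432 -0.2199]
side red [211.1 171.3 201.  162.   21.   20.  322. ] [0.4551 0.0745]
side red [136.6  59.5 134.   53.    6.   15.   21.5] [0.391  0.9116]
load 0.4571948759792141 0.09091948210046998
```

The red holder measures (.458,.090) against a load point of (.457,.091), so it is on target. Next I'll release and rise.

Request:
apply_moves(
  plan=[
    {"tx": 0, "ty": 0, "tz": 0, "spin": 0, "fingers": 0.3},
    {"tx": 0, "ty": 0, "tz": 0, "spin": 0, "fingers": 0.5},
    {"tx": 0, "ty": 0, "tz": 0, "spin": 0, "fingers": 0.5},
    {"tx": 0, "ty": 0, "tz": 0, "spin": 0, "fingers": 0.5},
    {"tx": 0, "ty": 0, "tz": -0.12, "spin": 0, "fingers": 0.5},
    {"tx": 0, "ty": 0, "tz": -0.28, "spin": 0, "fingers": 0.5},
    {"tx": 0, "ty": 0, "tz": -0.44, "spin": 0, "fingers": 0.5},
    {"tx": 0, "ty": 0, "tz": -0.44, "spin": 0, "fingers": 0.5},
    {"tx": 0, "ty": 0, "tz": -0.44, "spin": 0, "fingers": 0.5},
  ],
)

```text
clock: 4.35
tool_pos: [0.5716, 0.1663, 0.2091]
tool_rot: [0.0, 0.844, 0.536, 0.002]
wrist_force: [-0.1, 0.3, -1.0]
width: 0.0437
```

Run:
```python
from h import *
np.set_printoptions(precision=4,suppress=True)
s=env.read_state();im=camera("top")
print(s["clock"],s["tool_pos"],s["wrist_force"],s["width"],s["joints"])
for b in blobs(im,172,6): print("top red",np.round(b,1),ray("top",b[:2],.069)[:2],ray("top",b[:2],.08)[:2])
for b in blobs(im,130,160): print("purple",np.round(b,1),ray("top",b[:2],.08)[:2])
print(plan_axes(s,[.4434,-.2176,.2]))
```

```text
4.35 [0.5716 0.1663 0.2091] [-0.1331  0.2828 -1.0463] 0.04373616004502927 [-0.7699  0.4207  0.5485  1.7423 -0.2502  1.0437 -0.5733]
top red [315.2 212.2 308.  205.   15.   16.  160.5] [ 0.4448 -0.2191] [ 0.4432 -0.2177]
top red [194.4 204.4 183.  193.   24.   24.  404.5] [0.458  0.0897] [0.4563 0.0882]
purple [323.1 242.7 315.  235.   17.   16.  169. ] [ 0.3671 -0.2372]
[-1.6079  0.1886  0.0309]
```

Request:
apply_moves(
  plan=[
    {"tx": -0.95, "ty": 0.11, "tz": 0, "spin": 0.61, "fingers": 0.7},
    {"tx": -0.95, "ty": 0.11, "tz": 0, "spin": 0.61, "fingers": 0.7},
    {"tx": -0.95, "ty": 0.11, "tz": 0, "spin": 0.61, "fingers": 0.7},
    {"tx": -0.95, "ty": 0.11, "tz": 0, "spin": 0.61, "fingers": 0.7},
    {"tx": -0.95, "ty": 0.11, "tz": 0, "spin": 0.61, "fingers": 0.7},
    {"tx": -0.95, "ty": 0.11, "tz": 0, "spin": 0.61, "fingers": 0.7},
    {"tx": -0.95, "ty": 0.11, "tz": 0, "spin": 0.61, "fingers": 0.7},
    {"tx": -0.95, "ty": 0.11, "tz": 0, "spin": 0.61, "fingers": 0.7},
    {"tx": -0.95, "ty": 0.11, "tz": 0, "spin": 0.61, "fingers": 0.7},
    {"tx": -0.95, "ty": 0.11, "tz": 0, "spin": 0.61, "fingers": 0.7},
  ],
)

```text
clock: 5.23
tool_pos: [0.4936, -0.0603, 0.2056]
tool_rot: [0.0, 0.996, 0.088, -0.001]
wrist_force: [0.2, -0.3, 0.2]
width: 0.0613
```

Run:
```python
from h import *
np.set_printoptions(precision=4,suppress=True)
s=env.read_state()
print(pose(s)[:3],s["joints"],plan_axes(s,[.4434,-.2176,.17]))
```

```text
[[ 0.9844  0.176  -0.0021  0.4936]
 [ 0.176  -0.9844 -0.0007 -0.0603]
 [-0.0022  0.0003 -1.      0.2056]] [-0.674   0.2975  0.8579  1.9826 -0.2691  0.9802 -1.0794] [-0.3081  0.5842  0.1431]
```

Request:
apply_moves(
  plan=[
    {"tx": -0.308, "ty": 0.584, "tz": 0.1, "spin": 0, "fingers": 0.7},
    {"tx": -0.308, "ty": 0.584, "tz": 0.1, "spin": 0, "fingers": 0.7},
    {"tx": -0.308, "ty": 0.584, "tz": 0.1, "spin": 0, "fingers": 0.7},
    {"tx": -0.308, "ty": 0.584, "tz": 0.1, "spin": 0, "fingers": 0.7},
    {"tx": -0.308, "ty": 0.584, "tz": 0.1, "spin": 0, "fingers": 0.7},
    {"tx": -0.308, "ty": 0.584, "tz": 0.1, "spin": 0, "fingers": 0.7},
    {"tx": -0.308, "ty": 0.584, "tz": 0.1, "spin": 0, "fingers": 0.7},
  ],
)

```text
clock: 5.82
tool_pos: [0.4436, -0.2171, 0.1811]
tool_rot: [-0.0, 0.996, 0.088, -0.001]
wrist_force: [0.2, -0.0, 0.5]
width: 0.0613
```

Run:
```python
from h import *
np.set_printoptions(precision=4,suppress=True)
s=env.read_state();im=camera("wrist");cv2.imwrite("pics/w4.png",im[:,:,::-1])
print(pose(s)[:3],s["joints"],plan_axes(s,[.4434,-.2176,.058]))
for b in blobs(im,172,6,amin=60): print(np.round(b,1),"z.08",ray("wrist",b[:2],.08,s)[:2])
```

```text
[[ 0.9846  0.1747 -0.0011  0.4436]
 [ 0.1747 -0.9846  0.0005 -0.2171]
 [-0.001  -0.0007 -1.      0.1811]] [-0.3421  0.3355  0.8711  2.0183 -0.3198  0.9287 -0.6985] [-0.0008  0.0022  0.4924]
[ 261.8  198.7  240.   174.    45.    50.  1744.5] z.08 [ 0.4466 -0.2194]
```

View pics/w4.png

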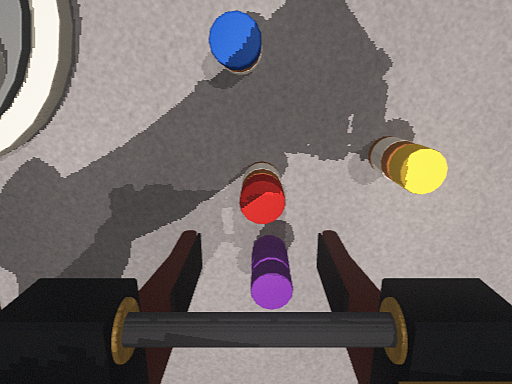

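The red-capped bottle is centred between the jaws at (263,200). Purple is at (271,290), behind it and clear of the fingers. I'll descend to z ≈ .058 and grip.

Request:
apply_moves(
  plan=[
    {"tx": 0.003, "ty": 0.003, "tz": 0.12, "spin": 0, "fingers": 0.7},
    {"tx": 0.003, "ty": 0.003, "tz": 0.24, "spin": 0, "fingers": 0.7},
    {"tx": 0.003, "ty": 0.003, "tz": 0.36, "spin": 0, "fingers": 0.7},
    {"tx": 0.003, "ty": 0.003, "tz": 0.49, "spin": 0, "fingers": 0.7},
    {"tx": 0.003, "ty": 0.003, "tz": 0.49, "spin": 0, "fingers": 0.7},
    {"tx": 0.003, "ty": 0.003, "tz": 0.49, "spin": 0, "fingers": 0.35},
    {"tx": 0.003, "ty": 0.003, "tz": 0.49, "spin": 0, "fingers": 0.3},
    {"tx": 0.003, "ty": 0.003, "tz": 0.49, "spin": 0, "fingers": 0.3},
    {"tx": 0.003, "ty": 0.003, "tz": 0.49, "spin": 0, "fingers": 0.3},
    {"tx": 0.003, "ty": 0.003, "tz": 0.49, "spin": 0, "fingers": 0.3},
    {"tx": 0.003, "ty": 0.003, "tz": 0.49, "spin": 0, "fingers": 0.3},
  ],
  force=15,
)

```text
clock: 6.78
tool_pos: [0.4458, -0.2184, 0.0605]
tool_rot: [0.0, 0.996, 0.087, 0.001]
wrist_force: [-0.7, 0.7, 7.7]
width: 0.0357
```

Run:
```python
from h import *
np.set_printoptions(precision=4,suppress=True)
s=env.read_state();T=pose(s)
print(T[:3],s["width"],s["wrist_force"],plan_axes(s,[.458,.090,T[2,3]]))
```

```text
[[ 0.9849  0.1733  0.003   0.4458]
 [ 0.1733 -0.9849 -0.0002 -0.2184]
 [ 0.0029  0.0007 -1.      0.0605]] 0.03572948217691541 [-0.6771  0.7372  7.7258] [ 0.2619 -1.2065 -0.0001]
```

Request:
apply_moves(
  plan=[
    {"tx": 0, "ty": 0, "tz": -0.1, "spin": 0, "fingers": 0.3},
    {"tx": 0, "ty": 0, "tz": -0.24, "spin": 0, "fingers": 0.3},
    {"tx": 0, "ty": 0, "tz": -0.38, "spin": 0, "fingers": 0.3},
    {"tx": 0, "ty": -0.05, "tz": -0.5, "spin": 0, "fingers": 0.3},
    {"tx": 0.05, "ty": -0.18, "tz": -0.5, "spin": 0, "fingers": 0.3},
    {"tx": 0.1, "ty": -0.32, "tz": -0.5, "spin": 0, "fingers": 0.3},
    {"tx": 0.13, "ty": -0.46, "tz": -0.5, "spin": 0, "fingers": 0.3},
    {"tx": 0.16, "ty": -0.6, "tz": -0.5, "spin": 0, "fingers": 0.3},
    {"tx": 0.19, "ty": -0.72, "tz": -0.5, "spin": 0, "fingers": 0.3},
    {"tx": 0.2, "ty": -0.8, "tz": -0.5, "spin": 0, "fingers": 0.3},
    {"tx": 0.2, "ty": -0.8, "tz": -0.5, "spin": 0, "fingers": 0.3},
    {"tx": 0.2, "ty": -0.8, "tz": -0.5, "spin": 0, "fingers": 0.3},
  ],
)

```text
clock: 7.78
tool_pos: [0.4592, -0.0115, 0.1845]
tool_rot: [-0.0, 0.996, 0.088, 0.0]
wrist_force: [-1.2, -0.8, 0.3]
width: 0.0357
```

Run:
```python
from h import *
np.set_printoptions(precision=4,suppress=True)
s=env.read_state();T=pose(s);im=camera("top");im2=camera("side");cv2.imwrite("pics/side2.png",im2[:,:,::-1])
print(T[:3],s["width"],s["wrist_force"],s["joints"],plan_axes(s,[.458,.090,.108]))
for b in blobs(im,172,6): print("top red",np.round(b,1),ray("top",b[:2],.069)[:2])
for b in blobs(im2,172,6): print("side red",np.round(b,1),ray("side",b[:2],T[2,3]+.01)[:2])
```

```text
[[ 0.9844  0.1759  0.0004  0.4592]
 [ 0.1759 -0.9844  0.0006 -0.0115]
 [ 0.0005 -0.0005 -1.      0.1845]] 0.035686027824702 [-1.1894 -0.8004  0.2793] [-0.8171  0.2489  0.875   2.0915 -0.244   0.9029 -1.1985] [ 0.0667 -0.4004  0.3061]
side red [207.9 172.2 201.  162.   19.   20.  201. ] [ 0.4081 -0.0872]
side red [215.3 151.3 211.  143.    9.   17.   99.5] [ 0.4474 -0.0158]
side red [136.8  60.1 134.   53.    6.   15.   23.5] [0.3629 0.5923]
```

View pics/side2.png

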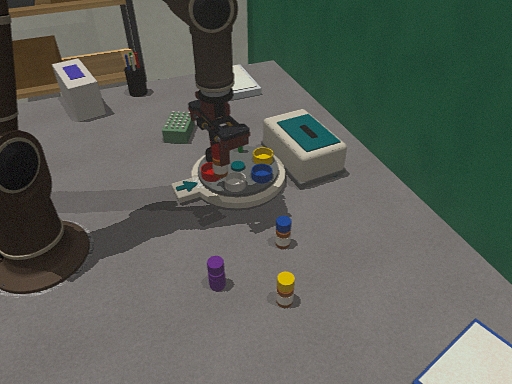

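The bottle is held upright in the gripper at (216,155), and the red cup is at the arrow at (208,172), partly hidden. I'll move above the holder.

Request:
apply_moves(
  plan=[
    {"tx": 0.02, "ty": -0.12, "tz": 0, "spin": 0, "fingers": 0.3},
    {"tx": 0.04, "ty": -0.25, "tz": 0, "spin": 0, "fingers": 0.3},
    {"tx": 0.06, "ty": -0.36, "tz": 0, "spin": 0, "fingers": 0.3},
    {"tx": 0.067, "ty": -0.4, "tz": 0.05, "spin": 0, "fingers": 0.3},
    {"tx": 0.067, "ty": -0.4, "tz": 0.12, "spin": 0, "fingers": 0.3},
    {"tx": 0.067, "ty": -0.4, "tz": 0.12, "spin": 0, "fingers": 0.3},
    {"tx": 0.067, "ty": -0.4, "tz": 0.12, "spin": 0, "fingers": 0.3},
    {"tx": 0.067, "ty": -0.4, "tz": 0.12, "spin": 0, "fingers": 0.3},
  ],
)

```text
clock: 8.55
tool_pos: [0.4589, 0.0872, 0.1548]
tool_rot: [0.0, 0.996, 0.085, 0.0]
wrist_force: [0.9, -1.0, -0.3]
width: 0.0354
```

Run:
```python
from h import *
np.set_printoptions(precision=4,suppress=True)
s=env.read_state();T=pose(s);im=camera("wrist");im2=camera("side")
a=cv2.resize(im2[110:210,150:300],(600,400),interpolation=cv2.INTER_CUBIC);cv2.imwrite("pics/s3.png",a[:,:,::-1])
cv2.imwrite("pics/w5.png",im[:,:,::-1])
print(T[:3],s["width"],s["wrist_force"],plan_axes(s,[.458,.090,.108]))
```

```text
[[ 0.9854  0.17    0.0004  0.4589]
 [ 0.17   -0.9854 -0.0003  0.0872]
 [ 0.0004  0.0004 -1.      0.1548]] 0.035429523838586476 [ 0.8858 -1.0189 -0.2531] [-0.0018 -0.0117  0.1871]
```

View pics/w5.png

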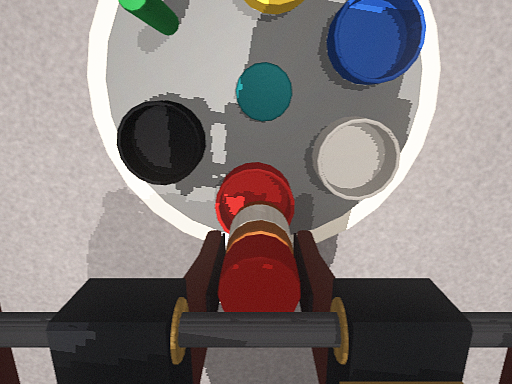

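View pics/s3.png

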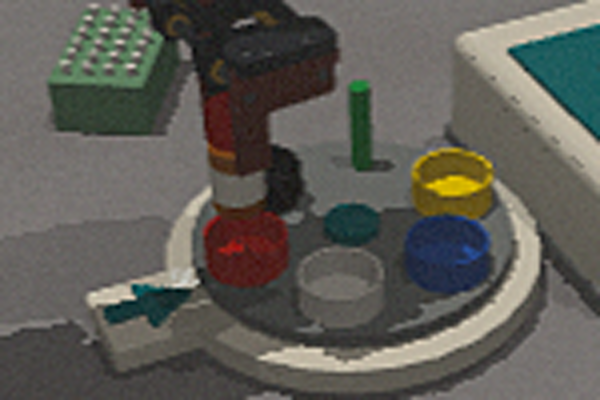

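The holder is at the arrow with the bottle just above it. I'll do one check of the cup's centre from its rim points in this view: (255,163), (216,203) and (294,203).

Run:
```python
from h import *
np.set_printoptions(precision=4,suppress=True)
s=env.read_state();T=pose(s)
f=ray("wrist",(255,163),.069,s);l=ray("wrist",(216,203),.069,s);r=ray("wrist",(294,203),.069,s)
print(f,l,r,"diam",np.linalg.norm(l-r),"centre via far rim",f[:2]-.029*T[:2,0],"via sides",(l+r)[:2]/2)
h=ray("wrist",(264,91),.055,s);print("hub",h)
```

```text
[0.4916 0.0956 0.069 ] [0.458  0.1184 0.069 ] [0.4676 0.063  0.069 ] diam 0.05622571904923004 centre via far rim [0.463  0.0906] via sides [0.4628 0.0907]
hub [0.54   0.0977 0.055 ]
```

Request:
apply_moves(
  plan=[
    {"tx": 0.011, "ty": -0.006, "tz": 0, "spin": 0, "fingers": 0.3},
    {"tx": 0.011, "ty": -0.006, "tz": 0, "spin": 0, "fingers": 0.3},
    {"tx": 0.011, "ty": -0.006, "tz": 0.04, "spin": 0, "fingers": 0.3},
    {"tx": 0.011, "ty": -0.006, "tz": 0.08, "spin": 0, "fingers": 0.3},
    {"tx": 0.011, "ty": -0.006, "tz": 0.12, "spin": 0, "fingers": 0.3},
    {"tx": 0.011, "ty": -0.006, "tz": 0.15, "spin": 0, "fingers": 0.3},
    {"tx": 0.011, "ty": -0.006, "tz": 0.15, "spin": 0, "fingers": 0.3},
    {"tx": 0.011, "ty": -0.006, "tz": 0.15, "spin": 0, "fingers": 0.3},
  ],
)

```text
clock: 9.32
tool_pos: [0.4604, 0.0903, 0.1159]
tool_rot: [0.001, 0.996, 0.087, -0.001]
wrist_force: [-0.4, -0.7, -0.8]
width: 0.0353
```

Request:
apply_moves(
  plan=[
    {"tx": 0, "ty": 0, "tz": 0.01, "spin": 0, "fingers": 0.3},
    {"tx": 0, "ty": 0, "tz": 0.02, "spin": 0, "fingers": 0.3},
    {"tx": 0, "ty": 0, "tz": 0.028, "spin": 0, "fingers": 0.3},
    {"tx": 0, "ty": 0, "tz": 0.034, "spin": 0, "fingers": 0.3},
    {"tx": 0, "ty": 0, "tz": 0.034, "spin": 0, "fingers": 0.3},
    {"tx": 0, "ty": 0, "tz": 0.034, "spin": 0, "fingers": 0.3},
  ],
)

```text
clock: 9.82
tool_pos: [0.4609, 0.0908, 0.1082]
tool_rot: [-0.0, 0.996, 0.087, 0.0]
wrist_force: [-0.1, 0.0, -2.1]
width: 0.036
```

Request:
apply_moves(
  plan=[
    {"tx": 0, "ty": 0, "tz": 0.005, "spin": 0, "fingers": 0.3},
    {"tx": 0, "ty": 0, "tz": 0.005, "spin": 0, "fingers": 0.3},
    {"tx": 0, "ty": 0, "tz": 0.008, "spin": 0, "fingers": 0.3},
    {"tx": 0, "ty": 0, "tz": 0.008, "spin": 0, "fingers": 0.3},
  ],
)

```text
clock: 10.15
tool_pos: [0.4614, 0.0907, 0.1072]
tool_rot: [-0.001, 0.996, 0.087, 0.0]
wrist_force: [-3.7, -0.1, 13.9]
width: 0.0356
```

There is contact with the floor at 14 N. I'll ease off 1 mm, open and rise.

Request:
apply_moves(
  plan=[
    {"tx": 0, "ty": 0, "tz": -0.004, "spin": 0, "fingers": 0.3},
    {"tx": 0, "ty": 0, "tz": -0.004, "spin": 0, "fingers": 0.3},
    {"tx": 0, "ty": 0, "tz": -0.004, "spin": 0, "fingers": 0.45},
    {"tx": 0, "ty": 0, "tz": -0.004, "spin": 0, "fingers": 0.6},
    {"tx": 0, "ty": 0, "tz": -0.004, "spin": 0, "fingers": 0.7},
    {"tx": 0, "ty": 0, "tz": -0.004, "spin": 0, "fingers": 0.7},
    {"tx": 0, "ty": 0, "tz": -0.08, "spin": 0, "fingers": 0.7},
    {"tx": 0, "ty": 0, "tz": -0.2, "spin": 0, "fingers": 0.7},
    {"tx": 0, "ty": 0, "tz": -0.34, "spin": 0, "fingers": 0.7},
    {"tx": 0, "ty": 0, "tz": -0.48, "spin": 0, "fingers": 0.7},
    {"tx": 0, "ty": 0, "tz": -0.48, "spin": 0, "fingers": 0.7},
  ],
)

```text
clock: 11.07
tool_pos: [0.4639, 0.0907, 0.2314]
tool_rot: [-0.002, 0.996, 0.086, 0.004]
wrist_force: [1.0, 1.2, -0.5]
width: 0.0614
```

Request:
apply_moves(
  plan=[
    {"tx": 0, "ty": 0.15, "tz": 0, "spin": 0, "fingers": 0.7},
    {"tx": 0, "ty": 0.3, "tz": 0, "spin": 0, "fingers": 0.7},
    {"tx": 0, "ty": 0.45, "tz": 0, "spin": 0, "fingers": 0.7},
    {"tx": 0, "ty": 0.6, "tz": 0, "spin": 0, "fingers": 0.7},
    {"tx": 0, "ty": 0.75, "tz": 0, "spin": 0, "fingers": 0.7},
    {"tx": 0, "ty": 0.8, "tz": 0, "spin": 0, "fingers": 0.7},
    {"tx": 0, "ty": 0.8, "tz": 0, "spin": 0, "fingers": 0.7},
    {"tx": 0, "ty": 0.8, "tz": 0, "spin": 0, "fingers": 0.7},
    {"tx": 0, "ty": 0.8, "tz": 0, "spin": 0, "fingers": 0.7},
  ],
)

```text
clock: 11.82
tool_pos: [0.4953, -0.105, 0.2257]
tool_rot: [-0.0, 0.996, 0.087, -0.0]
wrist_force: [0.5, -0.2, 0.5]
width: 0.0617
```

Run:
```python
from h import *
np.set_printoptions(precision=4,suppress=True)
s=env.read_state();im=camera("top");im2=camera("side")
print(s["clock"],s["tool_pos"],s["wrist_force"])
for b in blobs(im,172,6): print("top red",np.round(b,1),ray("top",b[:2],.069)[:2],ray("top",b[:2],.127)[:2])
for b in blobs(im2,172,6): print("side red",np.round(b,1),ray("side",b[:2],.117)[:2])
a=cv2.resize(im[110:250,130:270],(400,400),interpolation=cv2.INTER_CUBIC);c=cv2.resize(im2[110:210,150:250],(400,400),interpolation=cv2.INTER_CUBIC)
cv2.imwrite("pics/fin.png",np.hstack([a,c])[:,:,::-1])
```

```text
11.8167 [ 0.4953 -0.105   0.2257] [ 0.53   -0.2403  0.5468]
top red [191.8 202.2 183.  193.   22.   23.  259.5] [0.4635 0.0967] [0.4544 0.0884]
side red [211.6 174.7 201.  163.   21.   19.  157.5] [ 0.4372 -0.0009]
side red [209.3 154.  203.  147.   14.   15.  152.5] [0.4577 0.0871]
side red [136.7  59.9 134.   53.    6.   15.   23.5] [0.3799 0.7873]
```

View pics/fin.png

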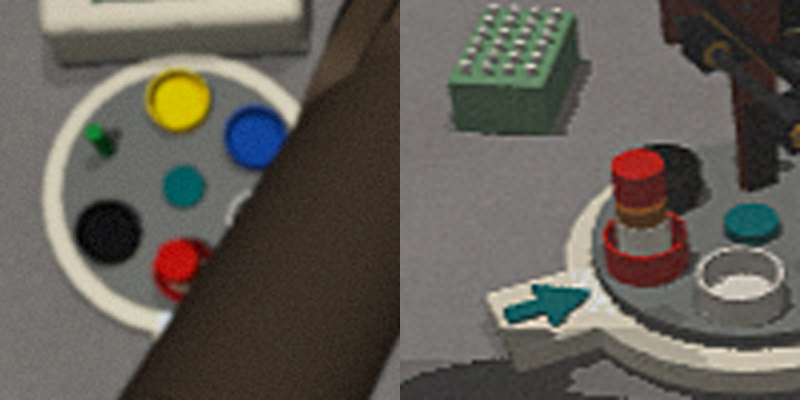

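The bottle stands upright inside the red holder. The side view puts its cap at (.458,.087). The cup's bounding box has the same left and top edges (183,193) as before, so the holder has not moved and is still at the arrow. The gripper is clear, so I'm handing in.

```bash
python3 -c "
from rig import env
print(env.close_job())"
```

```text
the job is handed in; nothing more can be done
None
```

I gripped the green post and turned the carousel about 50° clockwise, which brought the red holder to the arrow. I then took the red-capped bottle, set it in the red holder, let go and handed in with about 12 s on the clock.

- **Holder at the arrow:** before the pick-up, the top view put the holder at (.458,.090), against a load point worked out as (.457,.091). After release, the visible edges of the cup were where they had been.
- **Bottle in the holder:** it stands upright in the cup, with its cap at about (.458,.087) in the side view. I lowered it until it touched at about 14 N, eased off 1 mm and opened the fingers. The gripper was then moved well clear.
- **What disagreed:** the wrist camera put the cup about 5 mm further out in x than the top camera did, and the hub about 2.5 mm. I aimed between the two for the placing. In the last top picture the arm hid part of the cup, so the bottle's offset there is only roughly measured.
- **Refused move:** one call was turned down for missing the "spin" value. I resent it; nothing had moved.

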